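Fit the spindle spacer and hold the lock-box lid open

ROBOT

A 6-joint arm with a two-finger parallel gripper is mounted at the origin on the work surface. World frame = base frame: x ahead of the robot, y to its left, z up, the work surface at z = 0. Lengths are in mm, angles in rad, forces in N, time in s.
With the tool pointing down it reaches from about 350 to 875 mm from the base axis. Payload 4.2 kg.
Tool frame: the origin (TCP) lies midway between the tips of the shut fingers; the grasp point (between the pads) lies 19 mm behind it; y points along the fingers, x is the direction in which the jaws open and shut, and the axes are right-handed (so a half turn about y gives the same grasp; the last joint's range is limited). The gripper opens to 85 mm and grips with 20 to 120 N. Pads are 22 mm wide; open, the fingers measure 114 mm over their backs; the gripper's body (76 mm by 85 mm) begins 54 mm behind the grasp point. The pads swing forward as they close: fully open they stand 13 mm farther back than shut.
Start: joints at [1.599, 0.385, 0.008, 0, -1.194, -0.259], TCP at [142.941, 608.414, 231.312] pointing down, gripper open.
Joint ranges: [-3.14, 3.14], [-1.21, 2.06], [-1.07, 1.41], [-3.16, 2.05], [-2.99, -0.16], [-3.1, 3.1]. Speed limits (rad/s): [2.79, 2.79, 3.14, 3.14, 3.14, 3.14].

INTERFACE

Orientations are given as a unit quaternion [x, y, z, w].
In Python, from bench import read_state, get_image, job_done gives the robot as it stands.
- The arm moves only by the tool play_rows, never from a script. Its argument "series" is a list of rows, each a list of 7 numbers: the shift along the tool's x, y, z in m, then the turn, a rotation vector about the tool's x, y, z in rad, then the finger opening in m, from 0 to 0.0854. In form: [[x, y, z, wx, wy, wz, claw], ...]. A call has 1 to 10 rows; each row shifts and turns the pose as measured when the row begins, along the tool's axes as they then stand; what a row does not reach is not made up. A row lasts 1/10 s, in which the tool goes at most 50 mm and 8.59 degrees, less where a joint would pass 70% of its speed; a pose out of reach is approached as far as the arm can. A call with a gripper value outside its range is refused whole. The fingers move at their own pace and stop on an object; the grip force is fixed at half the most. Time passes only in rows, so rows that do not move let the fingers close. It gives the time, the measured TCP pose, the force and the opening at its end, in the units of the state.
- read_state(): the state, without advancing time (a new reading comes with each control period).
- get_image(name): name is "scene" or "side" or "wrist"; returns a dict with "color" (400x640x3 uint8, red, green, blue), "intrinsics" (3x3 intrinsics, pixels), "D" ([k1, k2, p1, p2, k3] as OpenCV has them; the pictures are not rectified), "origin" and "orientation" of the camera in the world. Camera axes: x right, y down, z forward; pixel columns grow to the right and rows downward; lengths in mm; the calibration is good to about 2 mm. A picture is of the moment at which its call begins. There is no depth.
- job_done(): hands the job in, once; it reports no verdict.
The state is a dict: "clock": time; "joints": joint angles; "joint_vel": joint speeds; "joint_efforts": joint torques, N m; "position": TCP position; "ee_rot": TCP orientation; "contact_force": force on the tool from outside, world axes, zero at the start; "wrist_torque": the same for the moment, N m; "gripper_width": finger opening in mm.
Only numpy, scipy, OpenCV 4.12 (cv2) and the standard library are available. Lean on these libraries where they do the work, as an engineer would, in place of code of your own. Each camera call takes 0.05 s, during which the arm holds its last target. There are 200 camera calls.

TASK

Help me set up the bench spindle machine: slide the taller of the two steel spacer rings over the upright spindle until it sits fully down on its flange and let go of it, keeping the lid shut meanwhile. Then lift the spring-closed lid of the lock box by its bar handle to 50 degrees from shut and keep holding it there, still, so that I can reach the spindle lock: finish while holding it, since it springs shut if let go. Leave the short spacer, the can and the spanner where they are.

Things in the scene. Friction and masses are not known exactly. Their poses are not given: they have to be found in the camera images.
- sleeve_center (a point): Centre (half-way up, on the axis) of the taller steel spacer, a loose plain ring standing upright on the bench: outside diameter 40 mm, bore 26 mm right through, 45 mm tall, about 0.2 kg. Its z axis is the ring's axis.
- washer_center (a point): Centre of the short steel spacer, loose on the bench, not to be used: same diameters (40 and 26 mm) but only 18 mm tall. The two spacers stand one on each side of the machine's front; which is on which side varies.
- spindle_foot (a point): Where the machine's upright steel spindle rises from its flange: on the spindle axis, at the flange's top face, 96 mm above the bench. Spindle: 22 mm diameter, 60 mm tall above this point, top 8 mm tapering to 14 mm. Flange: fixed disc, 52 mm across, 6 mm high, on the machine's flat top. A seated tall spacer has its centre 22.5 mm above this point; the spindle then stands 15 mm out of it.
- machine: Grey bench spindle machine, fixed, 200 mm (x) by 360 mm (y), 90 mm high. Origin: centre of its underside. x points level from its front (the lid-handle side, facing the robot) to its back, y left, z up. Position and yaw vary. The spindle stands on the left half, at x 0, y +105 mm; the lock box with the lid is the right half, y -180 to +30 mm, lid middle at y -75 mm.
- lid (a joint): Angle of the lock-box lid in rad: 0 shut (level), growing as its front edge is lifted, stop at 1.3; 50 degrees is 0.873. Gravity and a closing spring shut it from every angle: about 0.9 Nm about the hinge at 50 degrees, about 4 N at the handle.
- lid_hinge (a point): Middle of the lid's hinge, which runs level along the machine's y axis near the back of the machine, 92 mm behind the machine's centre, 90.5 mm above the bench. This frame belongs to the lid and tilts with it (y stays along the hinge).
- lid_handle (a point): Middle of the lid's handle, a round steel bar 12 mm thick, parallel to the hinge, 100 mm free between its two side arms. In the lid's frame 240 mm ahead of the hinge (-x) and 6 mm above it. Shut: 96.5 mm above the bench, free air below and in front, and a 40 mm clear gap between bar and machine: pinch it from above, across the bar, fingers not wide open. The lid is a 5 mm aluminium plate, 190 x 200 mm, 0.45 kg.
- can_center (a point): Centre of a bystander: a plain metal can of 60 mm diameter, 170 mm high, standing on the bench to the right (-y) of the machine.
- spanner: A bystander: a steel open-ended spanner, about 180 mm long, lying on the bench to the left (+y) of the machine.
There are look-alikes about, which are no part of the job. Leave any blue, pink or turquoise look-alike of the part that bears sleeve_center alone.

How it is judged (in metres and radians):
On the way:
1. the tall spacer is fully down on the spindle's flange and released, the lid still shut (horizontal distance between sleeve_center and spindle_foot below 0.005 m and z of sleeve_center in the frame of spindle_foot below 0.0265 m and angle between the z axis of sleeve_center and the z axis of spindle_foot, either way round below 0.1 rad and contact force between each of the arm, the fingers and sleeve below 0.2 N and value of joint lid below 0.1 rad), for 0.2 s.
At the end, for the whole second after the job is handed in: The tall spacer is fully down on the spindle's flange (axis within 5 mm and 0.1 rad, gap under 4 mm); the lid stands still at 50 degrees from shut, within 7 degrees (0.75 to 0.99 rad), carried by the robot (contact over 0.5 N) and by no loose thing, through the last second (horizontal distance between sleeve_center and spindle_foot below 0.005 m and z of sleeve_center in the frame of spindle_foot below 0.0265 m and angle between the z axis of sleeve_center and the z axis of spindle_foot, either way round below 0.1 rad and value of joint lid between 0.753 and 0.993 rad and velocity of joint lid between -0.1 and 0.1 rad/s and contact force between any of the fingers, the arm and lid above 0.5 N and contact force between each of sleeve, washer, can, spanner and lid below 0.05 N); the arm keeps its last pose, push and grip.
It fails at once if the short spacer is moved by more than 30 mm (distance of washer_center from where it was at the start of the episode above 0.03 m).
It fails at once if the can is moved by more than 30 mm (distance of can_center from where it was at the start of the episode above 0.03 m).
It fails at once if the spanner is moved by more than 30 mm (distance of spanner from where it was at the start of the episode above 0.03 m).
It also fails if it takes over 56 s, if anything falls off the work surface, if the arm or the gripper's body presses on something with over 40 N, if the wrist force passes 120 N, or if a joint passes its speed limit or range.

## Working session

There is one attempt and no reset: what is moved stays moved. The work goes in short steps, Python scripts to look and compute and a tool call to move; the robot and the scene stay as the last step left them, time stands still between calls to the robot, and variables do not carry over. Pictures are saved under pics/ and viewed, about 8 in all and at most 12, crops included, and the job is handed in when it is done.

Besides the shell and the picture viewer there is one more tool, called as a command line: name --pt "numbers of a row" for each row, then --argument value for the rest. play_rows: Moves the arm, as the interface text tells. Its arguments: {"type":"object","properties":{"series":{"type":"array","items":{"type":"array","items":{"type":"number"}}}},"required":["series"]}

```bash
mkdir -p pics; ls
cat > h.py <<'E'
import numpy as np, cv2
from scipy.spatial.transform import Rotation as R
from bench import read_state, get_image, job_done
def grab(n,f=None):
    d=get_image(n)
    if f: cv2.imwrite('pics/'+f,cv2.cvtColor(np.asarray(d['color']),cv2.COLOR_RGB2BGR))
    return d
def cam(d):
    o=np.array(d['orientation'],float)
    M=R.from_quat(o).as_matrix() if o.size==4 else o.reshape(3,3)
    return np.array(d['origin'],float),M
def ray(d,uv):
    uv=np.array(uv,float).reshape(-1,1,2)
    n=cv2.undistortPoints(uv,np.array(d['intrinsics'],float),np.array(d['D'],float)).reshape(-1,2)
    o,M=cam(d)
    r=np.c_[n,np.ones(len(n))]@M.T
    return o,r/np.linalg.norm(r,axis=1,keepdims=True)
def plane(d,uv,z):
    o,r=ray(d,uv); return o+r*((z-o[2])/r[:,2])[:,None]
def proj(d,P):
    o,M=cam(d)
    rv=cv2.Rodrigues(M.T)[0]; return cv2.projectPoints(np.array(P,float).reshape(-1,3),rv,-M.T@o,np.array(d['intrinsics'],float),np.array(d['D'],float))[0].reshape(-1,2)
def tri(obs):
    A=np.zeros((3,3));b=np.zeros(3)
    for d,uv in obs:
        o,r=ray(d,uv);r=r[0];Q=np.eye(3)-np.outer(r,r);A+=Q;b+=Q@o
    p=np.linalg.solve(A,b)
    return p,[np.linalg.norm((np.eye(3)-np.outer(ray(d,uv)[1][0],ray(d,uv)[1][0]))@(p-ray(d,uv)[0])) for d,uv in obs]
E
python3 - <<'E'
from h import *
s=read_state(); print({k:np.round(v,3) for k,v in s.items()})
for n in ['scene','side','wrist']:
    d=grab(n,n+'0.png'); print(n,np.round(d['origin'],1),np.round(d['orientation'],4),np.round(d['intrinsics'],1).tolist(),d['D'])
E
```

```text
pics
{'clock': np.float64(0.0), 'joints': array([ 1.599e+00,  3.860e-01,  7.000e-03, -1.000e-03, -1.194e+00,
       -2.590e-01]), 'joint_vel': array([-0.   , -0.001,  0.001,  0.001, -0.   ,  0.   ]), 'joint_efforts': array([ 0.000e+00, -3.923e+01,  1.884e+01,  4.186e+00, -5.000e-03,
       -0.000e+00]), 'position': array([142.796, 607.894, 230.246]), 'ee_rot': array([ 0.44 , -0.554,  0.555, -0.438]), 'contact_force': array([ 0.275, -0.08 , -0.477]), 'wrist_torque': array([ 0.02 , -0.015,  0.024]), 'gripper_width': np.float64(85.337)}
scene [1087.8  419.3 1172.6] [ 0.4231  0.8627 -0.2466 -0.1266] [[493.7, 0.0, 318.2], [0.0, 493.7, 206.5], [0.0, 0.0, 1.0]] [-0.04933022  0.          0.          0.          0.        ]
side [246.8 696.8 749.3] [-0.1941  0.8884 -0.4076  0.0827] [[378.5, 0.0, 317.0], [0.0, 378.5, 196.9], [0.0, 0.0, 1.0]] [0.03136192 0.         0.         0.         0.        ]
wrist [216.2 590.7 372.3] [-0.6134  0.7753  0.1174 -0.094 ] [[329.7, 0.0, 319.8], [0.0, 329.7, 203.8], [0.0, 0.0, 1.0]] [-0.02548764  0.          0.          0.          0.        ]
```

View pics/scene0.png

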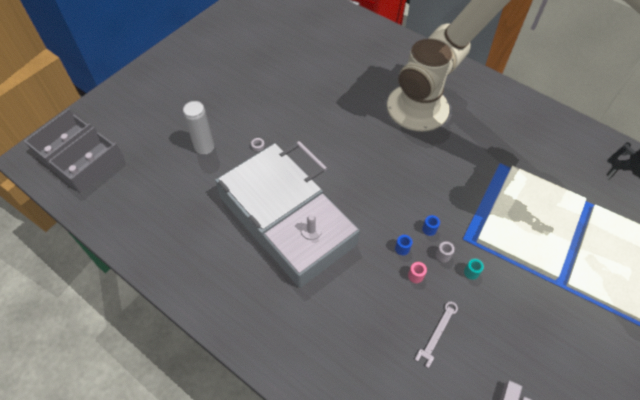

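View pics/side0.png

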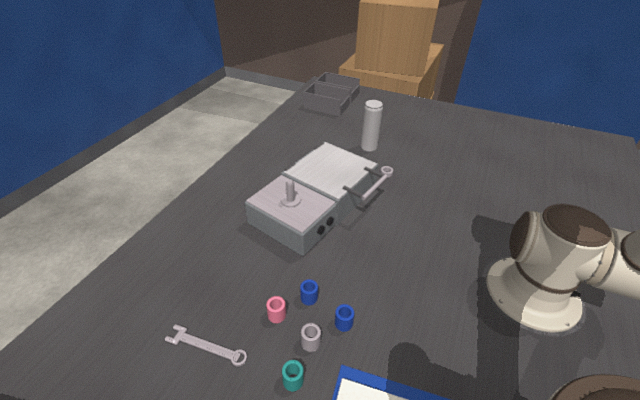

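The scene view shows the ring candidates: grey at (446,252), blue at (431,225) and (404,244), pink at (418,272), turquoise at (475,268). A short grey ring stands at (257,144). The grey one at (446,252) fits as the tall steel spacer, and (257,144) as the short washer. The spindle is at (311,228) and the handle bar at about (311,158). I'll measure these and confirm with enlarged crops.

Run:
```python
from h import *
a=grab('scene');b=grab('side')
A=a['color'];B=b['color']
def crop(I,u,v,w,h,s): return cv2.resize(cv2.cvtColor(np.ascontiguousarray(I[v:v+h,u:u+w]),cv2.COLOR_RGB2BGR),None,fx=s,fy=s,interpolation=cv2.INTER_CUBIC)
# each 400x300
t=[crop(A,380,195,133,100,3),crop(B,235,265,133,100,3),crop(A,245,130,133,120,3)[:300],crop(B,240,150,160,120,2.5)]
t=[cv2.resize(x,(400,300)) if x.shape[:2]!=(300,400) else x for x in t[:2]]+[crop(A,240,130,133,120,2.5),t[3]]
H=np.vstack([np.hstack(t[:2]),np.hstack([cv2.resize(t[2],(400,300)),t[3]])])
cv2.imwrite('pics/crops.png',H)
pts={'grey':[(446,252),(311,337)],'blue1':[(431,225),(344,317)],'blue2':[(404,244),(309,292)],'pink':[(418,272),(276,309)],'turq':[(475,268),(292,375)],'spindletop':[(311,216),(290,180)],'handleNear':[(325,172),(366,197)],'handleFar':[(299,146),(388,172)],}
for k,(p,q) in pts.items():
    P,e=tri([(a,p),(b,q)]); print(k,P.round(),np.round(e,1))
print('washer',plane(a,[(257,143)],18).round(),'can top',plane(a,[(194,107)],170).round(), 'spanner',plane(a,[(452,306),(424,360)],3).round())
```

```text
grey [415. 336.  27.] [1. 1.]
blue1 [370. 264.  27.] [0.4 0.4]
blue2 [464. 238.  27.] [1.1 1.1]
pink [511. 309.  29.] [0.1 0.1]
turq [414. 420.  32.] [0.7 0.7]
spindletop [610.  42. 160.] [0.8 0.8]
handleNear [438. -46.  91.] [6.6 6.6]
handleFar [ 415. -155.  104.] [10.5 10.5]
washer [[ 440. -298.   18.]] can top [[ 536. -425.  170.]] spanner [[525. 423.   3.]
 [683. 437.   3.]]
```

View pics/crops.png

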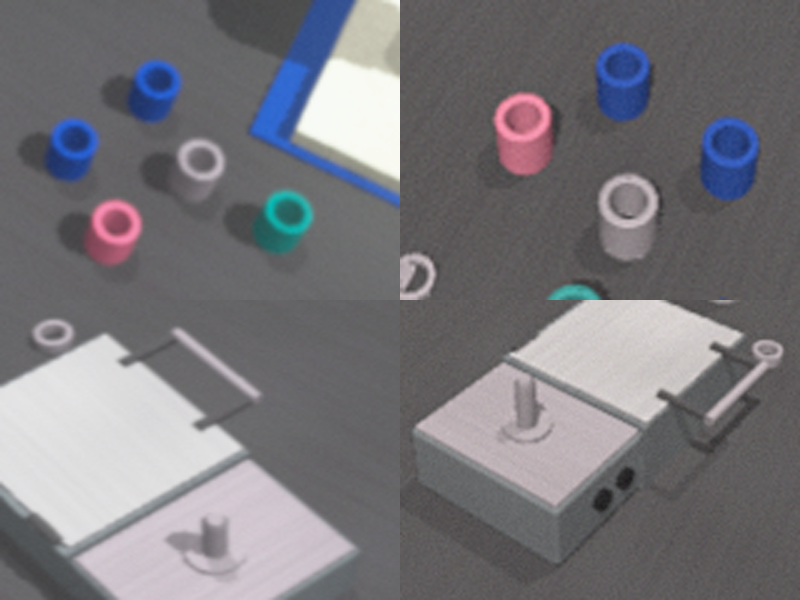

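Confirmed: the grey ring has tall proportions like its coloured neighbours, so it is the sleeve. The short ring behind the handle is the washer. Next I'll plan the hover over the sleeve with the jaw axis at about 21°, between the neighbours.

```bash
cat >> h.py <<'E'
def tool(yaw):  # approach y down, x = jaw axis at yaw
    x=np.array([np.cos(yaw),np.sin(yaw),0]);y=np.array([0,0,-1.]);return np.c_[x,y,np.cross(x,y)]
def plan(P,yaw=None,M=None,s=None):
    s=s or read_state(); T=R.from_quat(s['ee_rot']).as_matrix()
    G=tool(yaw) if M is None else M
    d=T.T@(np.array(P)-s['position'])/1000; w=R.from_matrix(T.T@G).as_rotvec()
    return d.round(4),w.round(4)
E
python3 - <<'E'
from h import *
s=read_state();T=R.from_quat(s['ee_rot']).as_matrix();print(T.round(3), s['clock'])
d=get_image('wrist');o,M=cam(d);print('cam in tool',(T.T@(o-s['position'])).round(1),(T.T@M).round(3))
a=grab('scene');b=grab('side')
for k,p,q in [('sleeve top',(447,249),(311,332.3)),('spindle top',(310.8,216.4),(290,181))]:
    P,e=tri([(a,p),(b,q)]); print(k,P.round(1),np.round(e,1))
for y in (21,201): print(plan([416,335,180],np.radians(y)))
E
```

```text
[[-0.229 -0.     0.973]
 [-0.973 -0.001 -0.229]
 [ 0.001 -1.     0.   ]] 0.25
cam in tool [   0.3 -141.9   75.3] [[ 1.    -0.001 -0.   ]
 [ 0.    -0.297  0.955]
 [-0.001 -0.955 -0.297]]
sleeve top [415.9 334.9  43.3] [0.9 0.9]
spindle top [609.6  41.5 157.1] [1.2 1.2]
(array([0.2036, 0.0512, 0.3284]), array([ 4.0000e-04, -2.1682e+00,  2.0000e-04]))
(array([0.2036, 0.0512, 0.3284]), array([-2.000e-04,  9.734e-01,  3.000e-04]))
```

play_rows --pt "0.0204 0.0051 0.0328 0 0 0 0.07" --pt "0.0204 0.0051 0.0328 0 0 0 0.07" --pt "0.0204 0.0051 0.0328 0 0 0 0.07" --pt "0.0204 0.0051 0.0328 0 0 0 0.07" --pt "0.0204 0.0051 0.0328 0 0 0 0.07" --pt "0.0204 0.0051 0.0328 0 0 0 0.07" --pt "0.0204 0.0051 0.0328 0 0 0 0.07" --pt "0.0204 0.0051 0.0328 0 0 0 0.07" --pt "0.0204 0.0051 0.0328 0 0 0 0.07" --pt "0.0204 0.0051 0.0328 0 0 0 0.07"

```text
clock: 1.4
position: [422.9, 330.2, 179.3]
ee_rot: [-0.44, 0.553, -0.551, 0.444]
contact_force: [0.8, 0.7, -0.3]
gripper_width: 69.9
```

play_rows --pt "0 0 0 0 0.139 0 0.07" --pt "0 0 0 0 0.139 0 0.07" --pt "0 0 0 0 0.139 0 0.07" --pt "0 0 0 0 0.139 0 0.07" --pt "0 0 0 0 0.139 0 0.07" --pt "0 0 0 0 0.139 0 0.07" --pt "0 0 0 0 0.139 0 0.07" --pt "0 0 0 0 0 0 0.07"

```text
clock: 2.2
position: [426.6, 324.6, 178.9]
ee_rot: [-0.115, 0.699, -0.696, 0.116]
contact_force: [-0.1, 0.1, 0.2]
gripper_width: 70.3
```

Run:
```python
from h import *
d=grab('wrist','w1.png');s=read_state()
print(s['position'].round(1),s['joints'].round(2),s['contact_force'].round(1),proj(d,[[416,335,45],[416,335,0],[609.6,41.5,156]]).round(1))
print(plan([416,335,180],np.radians(201)))
```

```text
[426.6 324.6 178.9] [ 0.95  0.28 -0.29 -0.   -1.   -0.62] [-0.1  0.1  1. ] [[ 327.2  206.7]
 [ 326.5  192.8]
 [ 100.2 -559.7]]
(array([ 0.0066, -0.0011, -0.0133]), array([ 0.004 , -0.0359, -0.0035]))
```

View pics/w1.png

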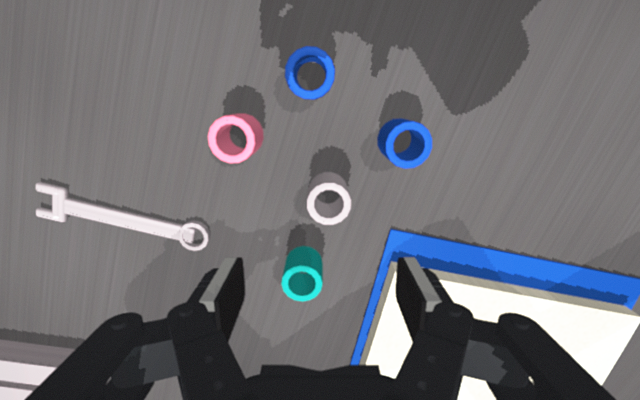

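The wrist view shows the sleeve's bright top ring at (329,203), close to the predicted (327,207). Turquoise is at (302,282), pink at (233,138), and blue at (405,143) and (310,72). I'll fit the ring and plan the descent.

```bash
cat >> h.py <<'E'
def ringfit(d,uv,w=40,thr=185):
    I=np.asarray(d['color']);m=(I.min(2)>thr).astype(np.uint8)
    cs,_=cv2.findContours(m,cv2.RETR_EXTERNAL,cv2.CHAIN_APPROX_NONE)
    cs=[c for c in cs if len(c)>=20 and np.linalg.norm(c.reshape(-1,2).mean(0)-uv)<w]
    c=max(cs,key=cv2.contourArea); return cv2.fitEllipse(c)
E
python3 - <<'E'
from h import *
d=get_image('wrist')
for t in (160,185,200):
    e=ringfit(d,(329,203),25,t);print(t,np.round(e[0],1),np.round(e[1],1))
    p=plane(d,[e[0]],45);print(p.round(1))
a=grab('scene')
e=ringfit(d,(329,203),25,185)
P,er=tri([(d,e[0]),(a,(447,249))]);print(P.round(1),np.round(er,1))
P,er=tri([(d,e[0]),(grab('side'),(311,332.3))]);print(P.round(1),np.round(er,1))
o,_=cam(d);print('diam mm',max(e[1])/329.7*(o[2]-45)/1)
x,y,_=plane(d,[e[0]],45)[0]
print(plan([x,y,60],np.radians(201)),plan([x,y,9],np.radians(201)))
E
```

```text
160 [328.5 203.5] [41.8 43.6]
[[415.9 331.8  45. ]]
185 [328.5 203.5] [41.3 43.3]
[[415.9 331.9  45. ]]
200 [328.5 203.4] [40.9 42.9]
[[416.  331.8  45. ]]
[414.5 334.6  38.7] [1. 1.]
[415.7 333.   41.5] [0.2 0.2]
diam mm 36.159369173253964
(array([ 0.0081,  0.1188, -0.0098]), array([ 0.0039, -0.0361, -0.0034])) (array([ 0.0083,  0.1698, -0.0096]), array([ 0.0039, -0.0361, -0.0034]))
```

play_rows --pt "0.0082 0.02 -0.0098 0.004 -0.036 -0.0034 0.07" --pt "0 0.035 0 0 0 0 0.07" --pt "0 0.035 0 0 0 0 0.07" --pt "0 0 0 0 0 0 0.07"

```text
clock: 2.8
position: [416.8, 333.2, 88.7]
ee_rot: [-0.13, 0.696, -0.693, 0.133]
contact_force: [0.8, -1.4, -0.6]
gripper_width: 69.7
```

Run:
```python
from h import *
d=grab('wrist','w2.png')
s=read_state();print(s['position'],s['clock'])
print(proj(d,[[416,332,45]]))
for t in (160,185): 
  e=ringfit(d,proj(d,[[416,332,45]])[0],25,t);print(np.round(e[0],1),np.round(e[1],1),plane(d,[e[0]],45).round(1))
print(plan([415.8,332.3,9],np.radians(201)))
```

```text
[418.19548146 334.71955402  91.21646968] 2.85
[[320.9388571  230.69092103]]
[321.5 230. ] [59.  63.7] [[415.9 331.5  45. ]]
[321.4 230. ] [58.4 63. ] [[415.9 331.5  45. ]]
(array([0.004 , 0.0822, 0.0018]), array([ 0.0048,  0.0088, -0.0102]))
```

play_rows --pt "0.003 0.03 0.002 0 0 0 0.07" --pt "0 0.03 0 0 0 0 0.07" --pt "0 0.015 0 0 0 0 0.07" --pt "0 0 0 0 0 0 0.07"

```text
clock: 3.25
position: [422.3, 338.8, 22.9]
ee_rot: [-0.126, 0.7, -0.688, 0.142]
contact_force: [-0.0, 0.1, 0.7]
gripper_width: 69.8
```

Run:
```python
from h import *
for i in range(3):
    grab('wrist');s=read_state();print(s['position'].round(1),R.from_quat(s['ee_rot']).as_matrix()[:,1].round(3))
print(plan([415.8,332,9],np.radians(201)),s['contact_force'].round(1))
```

```text
[422.9 339.6  24.1] [ 0.021  0.023 -1.   ]
[423.1 339.9  24.7] [ 0.022  0.024 -0.999]
[423.1 339.9  24.9] [ 0.022  0.025 -0.999]
(array([0.0102, 0.0155, 0.0049]), array([ 0.0148,  0.0148, -0.0298])) [-0.2  0.5  0.3]
```

play_rows --pt "0.01 0.005 0.005 0.015 0.015 -0.03 0.07" --pt "0 0.005 0 0 0 0 0.07" --pt "0 0.004 0 0 0 0 0.07"

```text
clock: 3.7
position: [416.9, 333.3, 13.7]
ee_rot: [-0.127, 0.697, -0.694, 0.13]
contact_force: [0.1, 0.7, 0.6]
gripper_width: 69.8
```

Run:
```python
from h import *
for i in range(2):
    grab('wrist');s=read_state();print(s['position'].round(1),R.from_quat(s['ee_rot']).as_matrix()[:,1].round(3))
print(plan([415.8,332,9],np.radians(201)),s['contact_force'].round(1))
```

```text
[416.5 332.8  13. ] [ 0.002  0.003 -1.   ]
[416.4 332.7  13. ] [ 0.002  0.003 -1.   ]
(array([0.0009, 0.004 , 0.0004]), array([ 0.0019, -0.0009, -0.0024])) [-0.3 -0.7  0.3]
```

play_rows --pt "0.0005 0.003 0 0 0 0 0.07" --pt "0 0 0 0 0 0 0.03" --pt "0 0 0 0 0 0 0.03" --pt "0 0 0 0 0 0 0.03" --pt "0 0 0 0 0 0 0.03" --pt "0 0 0 0 0 0 0.03"

```text
clock: 4.4
position: [416.1, 332.6, 10.0]
ee_rot: [-0.128, 0.696, -0.695, 0.13]
contact_force: [0.5, -0.3, -0.5]
gripper_width: 38.4
```

Run:
```python
from h import *
for i in range(2):
    d=grab('wrist','w3.png');s=read_state();print(s['position'].round(1),R.from_quat(s['ee_rot']).as_matrix()[:,1].round(3),s['gripper_width'],s['contact_force'].round(1))
uv=proj(d,[[416,332,45]])[0];print(uv)
for t in (140,160,185):
  e=ringfit(d,uv,25,t);print(np.round(e[0],1),np.round(e[1],1),plane(d,[e[0]],45).round(1))
```

```text
[416.1 332.6  10. ] [ 0.002  0.002 -1.   ] 38.44798882140193 [ 0.4 -0.3  0.5]
[416.1 332.6  10. ] [ 0.002  0.002 -1.   ] 38.70182229642713 [ 0.4 -0.5  1.1]
[318.16924157 310.07783753]
[326.3 304.1] [100.4 138.1] [[414.1 328.4  45. ]]
[320.2 307.8] [87.3 99.4] [[415.6 330.8  45. ]]
[320.8 308.2] [80.6 89.9] [[415.3 330.9  45. ]]
```

play_rows --pt "0 -0.03 0 0 0 0 0.03" --pt "0 -0.04 0 0 0 0 0.03" --pt "0 -0.04 0 0 0 0 0.03" --pt "0 -0.04 0 0 0 0 0.03" --pt "0 -0.04 0 0 0 0 0.03" --pt "0 -0.02 0 0 0 0 0.03" --pt "0 0 0 0 0 0 0.03"

```text
clock: 5.2
position: [413.4, 329.6, 222.8]
ee_rot: [0.131, -0.694, 0.697, -0.125]
contact_force: [0.6, -0.4, -1.7]
gripper_width: 38.3
```

Run:
```python
from h import *
for i in range(2):
    d=grab('wrist','w4.png');s=read_state()
print(s['position'].round(1),R.from_quat(s['ee_rot']).as_matrix()[:,1].round(3),s['gripper_width'],s['contact_force'].round(1),s['joints'].round(2))
print(plan([592,60,222],np.radians(201)))
```

```text
[412.1 328.2 219.4] [-0.012 -0.011 -1.   ] 38.52126591960289 [-0.3  0.1 -2.2] [ 0.98  0.24 -0.24 -0.   -1.11 -0.61]
(array([-0.073 , -0.0018,  0.3146]), array([-0.0063, -0.0038,  0.0154]))
```

play_rows --pt "-0.0102 0 0.0347 -0.006 -0.004 0.015 0.03" --pt "-0.0102 0 0.0347 0 0 0 0.03" --pt "-0.0102 0 0.0347 0 0 0 0.03" --pt "-0.0102 0 0.0347 0 0 0 0.03" --pt "-0.0102 0 0.0347 0 0 0 0.03" --pt "-0.0102 0 0.0347 0 0 0 0.03" --pt "-0.0102 0 0.0347 0 0 0 0.03" --pt "-0.0102 0 0.0347 0 0 0 0.03" --pt "0 0 0 0 0 0 0.03"

```text
clock: 6.2
position: [582.8, 85.8, 191.5]
ee_rot: [0.146, -0.69, 0.699, -0.114]
contact_force: [-0.8, 0.3, -2.1]
gripper_width: 38.1
```

Run:
```python
from h import *
for i in range(2):
    d=grab('wrist','w5.png');s=read_state()
print(s['position'].round(1),R.from_quat(s['ee_rot']).as_matrix()[:,1].round(3),s['gripper_width'],s['contact_force'].round(1),s['joints'].round(2))
print(proj(d,[[609.6,41.5,156],[609.6,41.5,96]]).round())
```

```text
[581.   88.  191.7] [-0.043 -0.02  -0.999] 38.00287489552185 [-0.7 -0.1 -1.7] [ 0.43  0.37 -0.11  0.   -1.13 -0.06]
[[297. 147.]
 [298. 136.]]
```

View pics/w5.png

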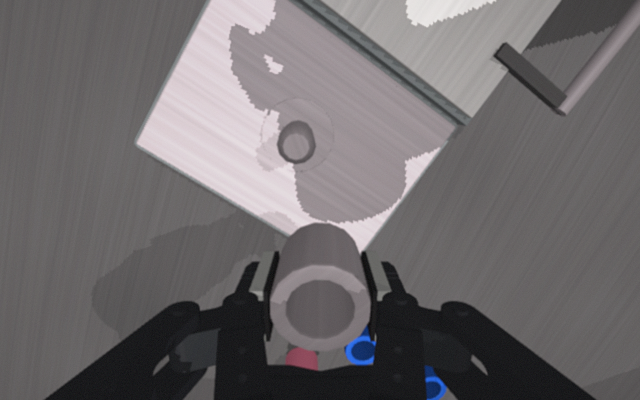

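The sleeve is held. The spindle top is at (297,146) against a predicted (297,147), with the flange circle around (297,134). I'll level the tool and measure the spindle in this view and from a second place.

Run:
```python
from h import *
print(plan([588,98,220],np.radians(201)))
I=cv2.imread('pics/w5.png')[100:190,230:360]
cv2.imwrite('pics/w5c.png',cv2.resize(I,None,fx=6,fy=6,interpolation=cv2.INTER_CUBIC))
```

```text
(array([-0.0088, -0.0288, -0.0067]), array([-0.0032,  0.0045,  0.0476]))
```

View pics/w5c.png

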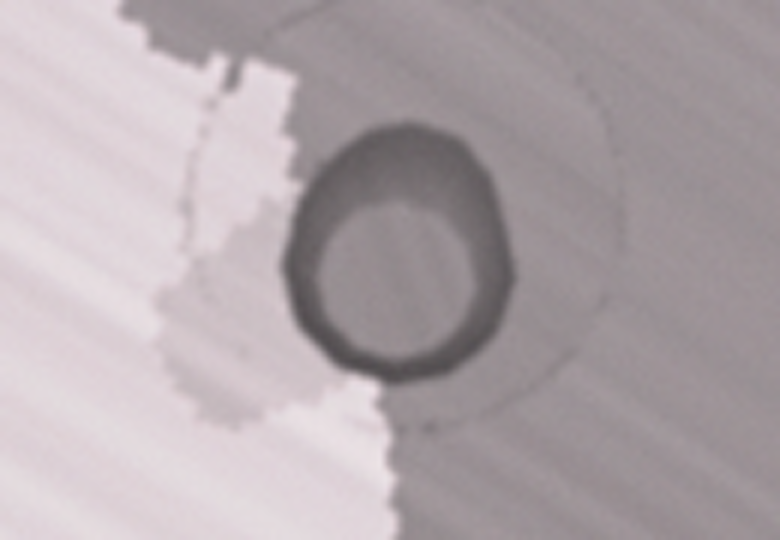

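The crop shows the spindle's top disc as a light disc inside a dark rim, at about (296.2,146.5). I'll detect it as the hole in the dark blob.

```bash
cat >> h.py <<'E'
def topfit(d,uv,thr=128,w=20):
    g=cv2.cvtColor(np.ascontiguousarray(d['color']),cv2.COLOR_RGB2GRAY)
    g=cv2.resize(g,None,fx=4,fy=4,interpolation=cv2.INTER_CUBIC)
    cs,h=cv2.findContours((g<thr).astype(np.uint8),cv2.RETR_CCOMP,cv2.CHAIN_APPROX_NONE)
    out=[]
    for c,hh in zip(cs,h[0]):
        m=(c.reshape(-1,2).mean(0)+.5)/4-.5
        if hh[3]>=0 and len(c)>100 and np.linalg.norm(m-uv)<w:
            e=cv2.fitEllipse(c); out.append(((np.array(e[0])+.5)/4-.5,np.array(e[1])/4))
    return max(out,key=lambda x:x[1][0]) if out else None
E
python3 - <<'E'
from h import *
import pickle
d=grab('wrist');s=read_state()
for t in (115,120,125,130,135):
    f=topfit(d,(296.2,146.5),t)
    if f: print(t,f[0].round(2),f[1].round(2),plane(d,[f[0]],156).round(1))
f=topfit(d,(296.2,146.5),125) 
uv=f[0] if f else (296.2,146.5)
pickle.dump((d,uv),open('v1.pkl','wb'))
E
```

```text
115 [296.24 142.4 ] [27.02 29.84] [[610.4  40.3 156. ]]
120 [296.05 143.07] [26.69 27.68] [[610.4  40.7 156. ]]
125 [295.96 143.35] [26.3  26.63] [[610.4  40.8 156. ]]
130 [295.92 143.46] [25.85 25.97] [[610.4  40.9 156. ]]
135 [295.9  143.55] [25.24 25.42] [[610.4  41.  156. ]]
```

play_rows --pt "-0.009 -0.014 -0.006 -0.003 0.004 0.048 0.03" --pt "0 -0.014 0 0 0 0 0.03" --pt "0 0 0 0 0 0 0.03"

```text
clock: 6.65
position: [586.8, 101.9, 221.1]
ee_rot: [-0.129, 0.695, -0.694, 0.133]
contact_force: [0.4, -0.5, -2.6]
gripper_width: 38.6
```

Run:
```python
from h import *
import pickle
d1,u1=pickle.load(open('v1.pkl','rb'))
for i in range(3): d=grab('wrist','w6.png')
s=read_state();print(s['position'].round(1),R.from_quat(s['ee_rot']).as_matrix()[:,1].round(3))
p=proj(d,[[609.6,41.5,156]])[0];print(p)
for t in (115,120,125,130,135):
    f=topfit(d,p,t)
    if f: print(t,f[0].round(2),f[1].round(2),plane(d,[f[0]],156).round(1)); u=f[0]
a=grab('scene')
P,e=tri([(d1,u1),(d,u)]);print('wrist2',P.round(1),np.round(e,1))
P,e=tri([(d1,u1),(d,u),(a,(310.8,216.4)),(grab('side'),(290,181))]);print('all',P.round(1),np.round(e,1))
```

```text
[585.5 101.  218.5] [ 0.001  0.001 -1.   ]
[318.13585127 120.89320823]
115 [317.78 118.28] [24.47 27.83] [[610.4  40.1 156. ]]
120 [317.51 118.93] [23.94 25.89] [[610.4  40.6 156. ]]
125 [317.39 119.27] [23.57 24.64] [[610.4  40.8 156. ]]
130 [317.34 119.41] [23.16 23.94] [[610.4  40.9 156. ]]
135 [317.3 119.5] [22.72 23.36] [[610.4  40.9 156. ]]
wrist2 [610.4  41.  154.9] [0. 0.]
all [610.   41.  156.7] [0.4 0.4 1.5 1.2]
```

Run:
```python
from h import *
print(plan([610.5,41.8,190],np.radians(201)))
```

```text
(array([-0.002 ,  0.0279,  0.0637]), array([0.0007, 0.0043, 0.0004]))
```

play_rows --pt "-0.001 0 0.032 0.001 0.004 0 0.03" --pt "-0.001 0 0.03 0 0 0 0.03" --pt "0 0.01 0 0 0 0 0.03" --pt "0 0 0 0 0 0 0.03"

```text
clock: 7.3
position: [609.5, 42.8, 205.4]
ee_rot: [-0.131, 0.695, -0.695, 0.129]
contact_force: [-0.4, 0.1, -3.2]
gripper_width: 38.7
```

Run:
```python
from h import *
for i in range(4): d=grab('wrist','w7.png');s=read_state();print(s['position'].round(1),R.from_quat(s['ee_rot']).as_matrix()[:,1].round(3))
print(plan([610.5,41.8,185],np.radians(201)))
```

```text
[610.1  42.9 206.4] [-0.001 -0.001 -1.   ]
[610.5  43.3 207.2] [ 0.001 -0.001 -1.   ]
[610.7  43.7 207.7] [ 0.002 -0.    -1.   ]
[610.8  43.9 208. ] [ 0.002 -0.    -1.   ]
(array([0.0011, 0.023 , 0.0018]), array([-0.0008,  0.0046, -0.0019]))
```

play_rows --pt "0.001 0.008 0.002 0 0.004 -0.002 0.03" --pt "0 0.008 0 0 0 0 0.03" --pt "0 0.006 0 0 0 0 0.03" --pt "0 0.002 0 0 0 0 0.03"

```text
clock: 7.9
position: [610.3, 43.3, 182.9]
ee_rot: [0.129, -0.695, 0.695, -0.13]
contact_force: [-1.0, 0.4, -2.0]
gripper_width: 38.4
```

Run:
```python
from h import *
for i in range(4): d=grab('wrist','w7.png');s=read_state();print(s['position'].round(1),R.from_quat(s['ee_rot']).as_matrix()[:,1].round(3))
print(plan([610.5,41.8,175],np.radians(201)))
for n in ('scene','side'):
    grab(n,n+'7.png')
I=cv2.imread('pics/scene7.png')[150:250,245:378];J=cv2.imread('pics/side7.png')[110:210,225:358]
cv2.imwrite('pics/c7.png',cv2.resize(np.hstack([I,J]),None,fx=3,fy=3,interpolation=cv2.INTER_CUBIC))
```

```text
[610.2  43.3 182.8] [ 0.001 -0.    -1.   ]
[610.5  43.2 183.4] [ 0.002 -0.    -1.   ]
[610.9  43.2 183.9] [ 0.003 -0.    -1.   ]
[611.1  43.2 184.3] [ 0.004  0.    -1.   ]
(array([0.0011, 0.0092, 0.0011]), array([-0.0012,  0.0027, -0.0033]))
```

View pics/c7.png

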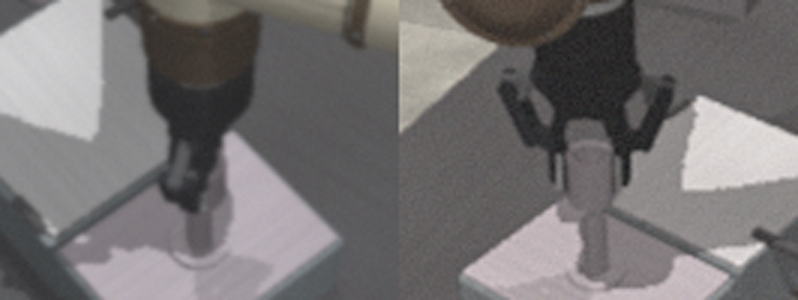

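Run:
```python
from h import *
d=grab('side')
P=proj(d,[[610.4,40.9,z] for z in (96,125,156,174,196,219)])
print((3*(P-[225,110])+[399,0]).round(1))
Q=proj(d,[[610.4,45.9,196],[615.4,40.9,196]]);print((3*(Q-P[4])).round(1))
g=cv2.cvtColor(cv2.imread('pics/side7.png'),cv2.COLOR_BGR2GRAY)
for v in (163,165,167,170,172): print(v,g[v,270:305].tolist())
for v in (184,187,190,193,196): print(v,g[v,270:305].tolist())
```

```text
[[597.  266.2]
 [595.9 240.7]
 [594.6 212.3]
 [593.8 195.3]
 [592.9 173.9]
 [591.8 150.8]]
[[-2.8  3.3]
 [-5.4 -1.6]]
163 [101, 96, 97, 93, 84, 51, 57, 88, 116, 85, 71, 103, 109, 105, 96, 95, 104, 104, 108, 110, 107, 105, 105, 103, 108, 90, 81, 103, 93, 64, 42, 43, 108, 146, 144]
165 [93, 98, 95, 98, 89, 55, 40, 94, 119, 85, 62, 87, 103, 104, 105, 108, 108, 107, 110, 112, 112, 109, 110, 110, 106, 89, 84, 104, 98, 63, 33, 39, 112, 146, 140]
167 [98, 97, 98, 100, 87, 68, 49, 96, 125, 94, 65, 85, 101, 102, 102, 109, 108, 110, 107, 111, 113, 109, 108, 103, 106, 89, 81, 104, 101, 63, 41, 51, 109, 144, 146]
170 [92, 103, 100, 98, 97, 79, 61, 99, 124, 94, 59, 79, 100, 103, 110, 106, 110, 110, 111, 109, 105, 110, 112, 109, 99, 92, 76, 98, 101, 69, 36, 76, 125, 142, 144]
172 [99, 95, 95, 98, 96, 93, 101, 114, 118, 101, 65, 75, 98, 103, 106, 103, 107, 104, 112, 109, 106, 104, 107, 107, 102, 93, 77, 97, 106, 111, 116, 132, 144, 140, 142]
184 [187, 185, 183, 186, 181, 187, 183, 185, 178, 168, 168, 164, 166, 165, 148, 117, 103, 102, 113, 114, 110, 105, 105, 101, 114, 130, 123, 129, 122, 118, 106, 89, 87, 93, 93]
187 [187, 185, 184, 185, 187, 186, 184, 181, 182, 185, 183, 184, 186, 185, 162, 119, 101, 103, 110, 110, 107, 105, 101, 100, 110, 125, 128, 125, 129, 124, 130, 130, 127, 127, 126]
190 [183, 188, 183, 183, 185, 182, 180, 187, 186, 189, 182, 181, 181, 184, 181, 166, 127, 100, 108, 113, 110, 105, 105, 98, 113, 128, 128, 125, 130, 129, 127, 124, 127, 130, 131]
193 [182, 180, 180, 184, 186, 184, 185, 188, 183, 180, 183, 184, 184, 188, 190, 161, 113, 105, 101, 113, 113, 105, 102, 98, 110, 122, 130, 127, 130, 126, 127, 128, 127, 124, 127]
196 [180, 185, 185, 184, 183, 181, 187, 185, 183, 182, 187, 186, 182, 188, 162, 124, 115, 97, 104, 107, 109, 104, 102, 100, 110, 121, 128, 131, 129, 129, 127, 128, 129, 129, 131]
```

Side-view edges put the sleeve axis 1.1 px left of the spindle, and perspective predicts 1.0 px, so they are aligned. I'll descend gently.

play_rows --pt "0.001 0.008 0.001 -0.001 0.002 -0.003 0.03" --pt "0 0.008 0 0 0 0 0.03" --pt "0 0.008 0 0 0 0 0.03" --pt "0 0.002 0 0 0 0 0.03"

```text
clock: 8.65
position: [610.7, 41.7, 156.8]
ee_rot: [-0.128, 0.695, -0.695, 0.129]
contact_force: [-0.8, 0.6, -1.8]
gripper_width: 38.1
```

```bash
cat > st.py <<'E'
from h import *
import sys
for i in range(3):
    grab('wrist');s=read_state();print(s['position'].round(1),R.from_quat(s['ee_rot']).as_matrix()[:,1].round(3),s['contact_force'].round(1),s['gripper_width'].round(1),round(s['clock'],2))
a=list(map(float,sys.argv[1:5]));print(plan(a[:3],np.radians(a[3])))
E
python3 st.py 610.5 41.8 145 201
```

```text
Traceback (most recent call last):
  File "st.py", line 4, in <module>
    grab('wrist');s=read_state();print(s['position'].round(1),R.from_quat(s['ee_rot']).as_matrix()[:,1].round(3),s['contact_force'].round(1),s['gripper_width'].round(1),round(s['clock'],2))
                                                                                                                                             ^^^^^^^^^^^^^^^^^^^^^^^^
AttributeError: 'float' object has no attribute 'round'
```

```bash
sed -i "s/s\['gripper_width'\].round(1)/round(float(s['gripper_width']),1)/" st.py; python3 st.py 610.5 41.8 130 201
```

```text
[611.1  41.8 157.6] [ 0.003  0.001 -1.   ] [-0.9 -0.5 -2.1] 38.6 8.75
[611.5  41.9 158.2] [ 0.004  0.001 -1.   ] [-0.5 -0.3 -2. ] 38.2 8.8
[611.7  42.  158.6] [ 0.005  0.001 -1.   ] [ 0.   1.1 -1.5] 38.3 8.85
(array([ 0.0013,  0.0286, -0.0003]), array([-0.0006,  0.0004, -0.0046]))
```

play_rows --pt "0.001 0.008 0 -0.001 0 -0.005 0.03" --pt "0 0.008 0 0 0 0 0.03" --pt "0 0.008 0 0 0 0 0.03" --pt "0 0.005 0 0 0 0 0.03"

```text
clock: 9.25
position: [611.6, 41.9, 128.8]
ee_rot: [-0.128, 0.695, -0.695, 0.13]
contact_force: [0.5, 0.7, -2.0]
gripper_width: 38.2
```

```bash
python3 st.py 610.5 41.8 110 201
```

```text
[611.1  41.8 127.9] [ 0.001  0.001 -1.   ] [-0.1  0.5 -3.5] 38.0 9.3
[611.4  41.8 128.6] [ 0.001  0.001 -1.   ] [ 0.  -0.1 -1.5] 38.3 9.35
[611.8  41.9 129.4] [ 0.002  0.001 -1.   ] [ 0.3  0.  -1.4] 38.0 9.4
(array([ 0.0013,  0.0194, -0.0004]), array([-0.    ,  0.0008, -0.0026]))
```

No side force; continuing to the flange.

play_rows --pt "0.001 0.007 0 0 0.001 -0.003 0.03" --pt "0 0.007 0 0 0 0 0.03" --pt "0 0.005 0 0 0 0 0.03" --pt "0 0.002 0 0 0 0 0.03"

```text
clock: 9.8
position: [611.6, 41.7, 107.6]
ee_rot: [0.128, -0.695, 0.695, -0.129]
contact_force: [-0.2, -0.2, -1.6]
gripper_width: 38.2
```

```bash
python3 st.py 610.5 41.8 106 201
```

```text
[611.5  41.6 107.4] [ 0.001  0.    -1.   ] [-0.7  0.1 -3.2] 38.1 9.85
[611.6  41.7 107.9] [ 0.002  0.    -1.   ] [ 0.4 -0.4 -1.9] 38.3 9.9
[611.9  41.7 108.3] [ 0.002  0.    -1.   ] [ 0.8 -0.2 -1.7] 38.5 9.95
(array([ 0.0013,  0.0023, -0.0006]), array([-0.0006,  0.    , -0.0024]))
```

play_rows --pt "0.001 0.003 0 0 0 -0.002 0.03" --pt "0 0.002 0 0 0 0 0.03" --pt "0 0.002 0 0 0 0 0.03"

```text
clock: 10.25
position: [611.9, 41.4, 106.0]
ee_rot: [0.128, -0.695, 0.696, -0.131]
contact_force: [-2.4, 0.8, 7.0]
gripper_width: 38.5
```

```bash
python3 st.py 610.5 41.8 106 201
```

```text
[611.8  41.4 106. ] [ 0.004 -0.001 -1.   ] [-4.2  0.8  7.3] 38.3 10.3
[611.9  41.4 106. ] [ 0.004 -0.001 -1.   ] [-3.6  0.1  6.6] 38.3 10.35
[611.9  41.4 106. ] [ 0.004 -0.001 -1.   ] [-2.6  0.6  6.1] 38.3 10.4
(array([ 0.0011, -0.    , -0.0008]), array([-0.0024,  0.0016, -0.0031]))
```

It is seated at TCP z = 106, exactly as expected, with 7 N of contact. Now I'll release and rise.

play_rows --pt "0 0 0 0 0 0 0.075" --pt "0 0 0 0 0 0 0.075" --pt "0 0 0 0 0 0 0.075" --pt "0 -0.01 0 0 0 0 0.075" --pt "0 -0.03 0 0 0 0 0.075" --pt "0 -0.04 0 0 0 0 0.075" --pt "0 -0.04 0 0 0 0 0.075" --pt "0 -0.01 0 0 0 0 0.075" --pt "0 0 0 0 0 0 0.075"

```text
clock: 11.3
position: [612.4, 41.2, 244.4]
ee_rot: [0.127, -0.694, 0.696, -0.132]
contact_force: [-0.5, 0.9, -0.2]
gripper_width: 75.1
```

```bash
python3 st.py 425 -102 220 168
python3 - <<'E'
from h import *
print(read_state()['joints'].round(2))
# machine frame from handle & lid: estimate
a=grab('scene','scene8.png');b=grab('side','side8.png')
I=cv2.imread('pics/scene8.png')[130:250,240:373];J=cv2.imread('pics/side8.png')[140:260,260:393]
cv2.imwrite('pics/c8.png',cv2.resize(np.hstack([I,J]),None,fx=3,fy=3,interpolation=cv2.INTER_CUBIC))
E
```

```text
[612.4  41.1 243.9] [ 0.007 -0.002 -1.   ] [-0.6 -0.4  0.6] 75.0 11.35
[611.7  41.  242.3] [ 0.004 -0.003 -1.   ] [ 0.2  0.1 -0.3] 74.7 11.4
[611.1  40.9 241.1] [ 0.002 -0.003 -1.   ] [ 0.9 -0.2 -1. ] 75.0 11.45
(array([0.2251, 0.0211, 0.0662]), array([-0.0033,  0.5779, -0.0017]))
[ 0.33  0.36 -0.01  0.   -1.2   0.03]
```

View pics/c8.png

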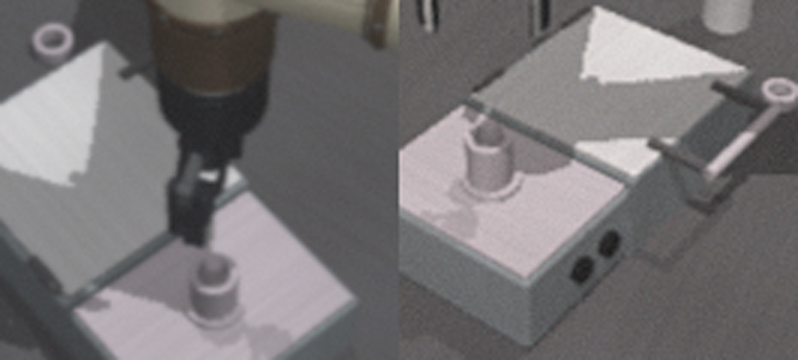

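Confirmed: the sleeve sits on the flange with the spindle standing out, released, with the lid shut. Next is the handle. I'll turn the jaw across the bar and move to look from above.

play_rows --pt "0 0 0 0 0.144 0 0.06" --pt "0 0 0 0 0.144 0 0.06" --pt "0 0 0 0 0.144 0 0.06" --pt "0 0 0 0 0.144 0 0.06" --pt "0.03 0.006 0.022 0 0 0 0.05" --pt "0.03 0.006 0.022 0 0 0 0.05" --pt "0.03 0.006 0.022 0 0 0 0.05" --pt "0.03 0.006 0.022 0 0 0 0.05" --pt "0.03 0.006 0.022 0 0 0 0.05" --pt "0 0 0 0 0 0 0.05"

```text
clock: 12.55
position: [425.9, -35.9, 194.8]
ee_rot: [-0.071, -0.697, 0.708, 0.093]
contact_force: [-0.2, -0.0, -0.4]
gripper_width: 49.7
```

```bash
python3 st.py 440 -34 200 168
python3 - <<'E'
from h import *
d=grab('wrist','w9.png');a=grab('scene');b=grab('side')
H=plane(a,[(325.8,168.4),(298.5,142.4)],96.5);print(H.round(1),H.mean(0).round(1),np.linalg.norm(H[0]-H[1]))
H2=plane(b,[(364.3,197.3),(386.3,175)],96.5);print(H2.round(1),H2.mean(0).round(1))
print(proj(d,H).round())
E
```

```text
[428.6 -35.2 195.5] [-0.03  -0.012 -0.999] [ 0.6 -0.3  1.1] 50.0 12.6
[430.8 -34.6 196.3] [-0.027 -0.012 -1.   ] [0.9 0.4 0.3] 50.0 12.65
[432.1 -34.2 196.7] [-0.026 -0.012 -1.   ] [ 0.9 -0.4 -0.1] 50.0 12.7
(array([-0.0076, -0.0035, -0.0019]), array([-0.0176, -0.0211,  0.0229]))
[[ 435.7  -43.6   96.5]
 [ 410.6 -158.7   96.5]] [ 423.1 -101.2   96.5] 117.8033341092599
[[ 437.8  -45.6   96.5]
 [ 412.8 -163.8   96.5]] [ 425.3 -104.7   96.5]
[[309. 197.]
 [304.  27.]]
```

View pics/w9.png

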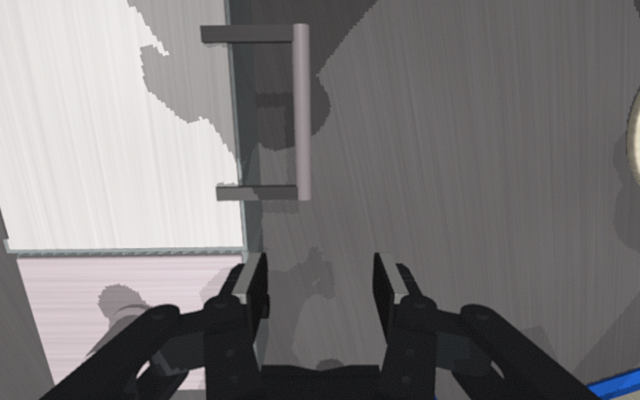

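The wrist view shows the bar from (301,24) to (304,199), with its middle at about (302.5,112). The side arms are at rows 33 and 192. I'll segment the bar's centreline here and triangulate it with the other views.

```bash
cat >> h.py <<'E'
def bar(d,rows,u0=285,u1=318):
    g=cv2.cvtColor(np.ascontiguousarray(d['color']),cv2.COLOR_RGB2GRAY).astype(float)
    out=[]
    for v in rows:
        gr=np.diff(cv2.GaussianBlur(g[v:v+1,u0:u1],(5,1),0)[0]); l=gr.argmax()
        r=l+6+gr[l+6:l+24].argmin(); out.append((u0+(l+r)/2+.5,v,r-l))
    return np.array(out)
E
python3 - <<'E'
from h import *
d=grab('wrist','w10.png')
b=bar(d,range(45,180,15));print(b.round(1).tolist())
P=plane(d,b[:,:2],96.5+4);v=P[0]-P[-1];v*=-1 if v[1]<0 else 1
print(P.round(1).tolist(),'yaw of -x..',np.degrees(np.arctan2(-v[0],v[1])))
m=plane(d,[(b[:,0].mean(),112)],98);print('mid',m)
for n,uv in (('scene',(312.15,155.4)),('side',(375.3,186.1))):
    print(n,tri([(d,(b[:,0].mean(),112)),(grab(n),uv)]))
sp=np.array([610.4,40.9]);dv=m[0,:2]-sp
print('dist',np.linalg.norm(dv),'yaw',np.degrees(np.arctan2(dv[1],dv[0])-np.arctan2(-180,-148)))
E
```

```text
[[301.5, 45.0, 16.0], [301.5, 60.0, 16.0], [301.5, 75.0, 16.0], [302.5, 90.0, 16.0], [302.5, 105.0, 16.0], [302.5, 120.0, 16.0], [302.5, 135.0, 14.0], [303.0, 150.0, 13.0], [303.5, 165.0, 14.0]]
[[415.8, -146.9, 100.5], [418.1, -137.9, 100.5], [420.4, -128.6, 100.5], [422.1, -119.1, 100.5], [424.5, -109.4, 100.5], [427.0, -99.5, 100.5], [429.5, -89.4, 100.5], [431.8, -79.0, 100.5], [434.1, -68.3, 100.5]] yaw of -x.. -13.063259805841078
mid [[ 425.8635185  -104.84187646   98.        ]]
scene (array([ 424.35135285, -102.71403757,   95.55101077]), [np.float64(2.643679211588737), np.float64(2.643679211588754)])
side (array([ 426.09377206, -104.79541583,   94.91540723]), [np.float64(0.1326829653705648), np.float64(0.13268296537060845)])
dist 235.14762928679255 yaw -12.27148168935742
```

```bash
python3 st.py 426 -104 150 167.3; python3 -c "
from h import *
print(read_state()['joints'].round(2))"
```

```text
[432.2 -34.  196.7] [-0.027 -0.012 -1.   ] [ 0.6 -0.5  0.8] 50.0 13.05
[432.  -34.  196.7] [-0.027 -0.012 -1.   ] [-0.3 -0.6  0.1] 50.1 13.1
[431.9 -34.1 196.7] [-0.026 -0.012 -1.   ] [-0.4  0.6 -0.5] 50.0 13.15
(array([-0.0113,  0.0477,  0.0686]), array([-0.0175, -0.0088,  0.0231]))
[ 0.3   0.1  -0.47  0.   -1.03 -0.53]
```

play_rows --pt "-0.009 0 0.03 -0.017 -0.009 0.023 0.036" --pt "0 0.01 0.03 0 0 0 0.036" --pt "0 0.015 0.007 0 0 0 0.036" --pt "0 0.015 0 0 0 0 0.036" --pt "0 0 0 0 0 0 0.036"

```text
clock: 13.65
position: [427.5, -103.2, 156.8]
ee_rot: [0.079, 0.703, -0.703, -0.076]
contact_force: [-1.2, 1.0, -0.4]
gripper_width: 35.8
```

```bash
python3 st.py 426 -104 125 167.3
```

```text
[ 428.4 -103.1  157.8] [ 0.006 -0.    -1.   ] [-0.2 -0.4  0.6] 35.9 13.7
[ 429.1 -102.9  158.6] [ 0.008 -0.    -1.   ] [-0.4  1.   0.9] 36.3 13.75
[ 429.5 -102.7  159. ] [ 0.009 -0.    -1.   ] [ 0.2  0.2 -0.2] 35.9 13.8
(array([0.0034, 0.0339, 0.0021]), array([ 0.0019,  0.0046, -0.0091]))
```

play_rows --pt "0.0035 0.011 0.002 0.002 0.004 -0.009 0.036" --pt "0 0.012 0 0 0 0 0.036" --pt "0 0.01 0 0 0 0 0.036" --pt "0 0 0 0 0 0 0.036"

```text
clock: 14.2
position: [427.0, -102.9, 125.8]
ee_rot: [0.079, 0.703, -0.703, -0.076]
contact_force: [-0.2, 0.3, 0.1]
gripper_width: 35.8
```

```bash
python3 st.py 426 -104 78 167.3; python3 -c "
from h import *
d=grab('wrist','w11.png')
print(proj(d,[[426,-104,96.5],[426+.22*40,-104+.976*40,96.5],[426-.22*40,-104-.976*40,96.5]]).round(1))"
```

```text
[ 427.6 -103.   126.5] [ 0.005  0.    -1.   ] [-0.1 -0.5 -0. ] 35.9 14.25
[ 428. -103.  127.] [ 0.006  0.    -1.   ] [-0.1 -0.4  0.6] 35.7 14.3
[ 428.3 -103.   127.4] [ 0.007  0.    -1.   ] [ 0.9 -0.6  0.4] 36.2 14.35
(array([0.0024, 0.0493, 0.0016]), array([ 0.002 ,  0.0025, -0.0071]))
[[322.4 239.1]
 [322.1 299.8]
 [322.7 169.7]]
```

View pics/w11.png

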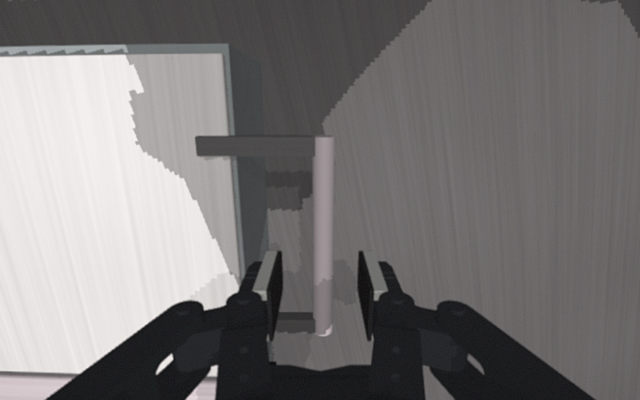

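The bar, at column ~324, runs centred between the open fingers (271 and 369, so centre 320), and the prediction of 322 agrees. I'll descend astride it.

play_rows --pt "0.0015 0.011 0.0015 0.002 0.002 -0.007 0.036" --pt "0.001 0.012 0 0 0 -0.002 0.036" --pt "0.001 0.012 0 0 0 -0.002 0.036" --pt "0.001 0.01 0 0 0 0 0.036"

```text
clock: 14.8
position: [425.5, -103.4, 82.1]
ee_rot: [0.079, 0.703, -0.702, -0.077]
contact_force: [0.0, 0.1, -0.6]
gripper_width: 36.2
```

```bash
python3 st.py 426 -104 77 167.3
```

```text
[ 424.1 -103.4   80.6] [-0.001  0.002 -1.   ] [-1.2  0.7 -1.4] 35.9 14.85
[ 424.4 -103.5   81.4] [-0.001  0.001 -1.   ] [-0.4 -0.7  0.5] 36.2 14.9
[ 425.2 -103.5   82.2] [ 0.001  0.001 -1.   ] [ 0.9 -0.7  0.1] 36.1 14.95
(array([-0.0009,  0.0052,  0.0003]), array([ 0.0015,  0.0005, -0.0005]))
```

play_rows --pt "-0.001 0.005 0 0.001 0 0 0.036" --pt "0 0.001 0 0 0 0 0.005" --pt "0 0 0 0 0 0 0.005" --pt "0 0 0 0 0 0 0.005" --pt "0 0 0 0 0 0 0.005" --pt "0 0 0 0 0 0 0.005" --pt "0 0 0 0 0 0 0.005"

```text
clock: 15.65
position: [426.7, -103.6, 77.0]
ee_rot: [0.079, 0.703, -0.702, -0.077]
contact_force: [0.5, -0.7, -1.5]
gripper_width: 10.1
```

```bash
python3 st.py 426 -104 78 167.3; python3 -c "
from h import *
print(read_state()['joints'].round(2))"
```

```text
[ 426.7 -103.6   77. ] [ 0.002  0.001 -1.   ] [-0.3  0.3 -1. ] 9.5 15.7
[ 426.7 -103.6   77. ] [ 0.002  0.001 -1.   ] [-0.1  0.9 -1.2] 10.3 15.75
[ 426.7 -103.6   77. ] [ 0.002  0.001 -1.   ] [-0.3 -0.  -0.5] 10.1 15.8
(array([ 0.0006, -0.001 ,  0.0006]), array([ 0.0013, -0.    , -0.0021]))
[ 0.13  0.26 -0.64 -0.   -0.67 -0.36]
```

The bar is gripped at a reading of 10 mm; the same −1.7 mm bias showed on the sleeve. I'll lift along the arc: a first part of about 15°, then check.

play_rows --pt "-0.0005 -0.0105 0 0 0 0 0.005" --pt "-0.001 -0.0105 0 0 0 0 0.005" --pt "-0.0014 -0.0105 0 0 0 0 0.005" --pt "-0.0019 -0.0104 0 0 0 0 0.005" --pt "-0.0023 -0.0103 0 0 0 0 0.005" --pt "-0.0028 -0.0102 0 0 0 0 0.005"

```text
clock: 16.4
position: [435.7, -105.6, 139.3]
ee_rot: [0.078, 0.703, -0.702, -0.079]
contact_force: [3.6, -0.6, -6.9]
gripper_width: 10.2
```

```bash
cat > arc.py <<'E'
from h import *
for i in range(2):
    grab('wrist');s=read_state()
print(s['position'].round(1),R.from_quat(s['ee_rot']).as_matrix()[:,1].round(3),s['contact_force'].round(1),s['wrist_torque'].round(1),round(float(s['gripper_width']),1),round(s['clock'],2))
T=R.from_quat(s['ee_rot']).as_matrix()
g=s['position']-T[:,1]*19
p0=np.array([426.7,-103.6,96.]);xm=np.array([np.cos(np.radians(-12.7)),np.sin(np.radians(-12.7)),0])
h=p0+240*xm+[0,0,-6]
v=g-h; f=-(v@xm); print('angle',np.degrees(np.arctan2(v[2],f)-np.arctan2(6,240)).round(1),'radius',np.hypot(f,v[2]).round(1),'off-plane',(v@np.cross([0,0,1],xm)).round(1))
print(plan(s['position'],np.radians(167.3))[1])
E
python3 arc.py
```

```text
[ 435.9 -105.7  139.9] [-0.     0.002 -1.   ] [-0.5 -0.2 -2.8] [-0.  0. -0.] 9.9 16.5
angle 15.2 radius 240.6 off-plane -0.0
[ 0.0015 -0.0009  0.0006]
```

play_rows --pt "-0.0032 -0.01 0 0 0 0 0.005" --pt "-0.0036 -0.0098 0 0 0 0 0.005" --pt "-0.0041 -0.0097 0 0 0 0 0.005" --pt "-0.0045 -0.0095 0 0 0 0 0.005" --pt "-0.0049 -0.0093 0 0 0 0 0.005" --pt "-0.0053 -0.0091 0 0 0 0 0.005" --pt "-0.0057 -0.0088 0 0 0 0 0.005"

```text
clock: 17.2
position: [464.5, -112.1, 205.7]
ee_rot: [0.076, 0.704, -0.701, -0.083]
contact_force: [-1.1, 0.5, -4.3]
gripper_width: 9.5
```

```bash
python3 arc.py
```

```text
[ 465.  -112.3  206.4] [-0.008  0.004 -1.   ] [-3.6  3.1 -3.6] [ 0.6  0.8 -0. ] 10.2 17.3
angle 32.6 radius 242.0 off-plane -0.1
[ 0.0023 -0.0025  0.009 ]
```

play_rows --pt "-0.0063 -0.0084 0 0.001 -0.001 0.004 0.005" --pt "-0.0067 -0.0081 0 0 0 0 0.005" --pt "-0.007 -0.0079 0 0 0 0 0.005" --pt "-0.0073 -0.0076 0 0 0 0 0.005" --pt "-0.0076 -0.0073 0 0 0 0 0.005" --pt "-0.0079 -0.007 0 0 0 0 0.005"

```text
clock: 17.9
position: [503.6, -121.0, 254.0]
ee_rot: [0.072, 0.704, -0.702, -0.086]
contact_force: [-3.2, 3.8, -2.2]
gripper_width: 9.9
```

```bash
python3 arc.py
```

```text
[ 504.4 -121.2  254.7] [-0.018  0.005 -1.   ] [-5.4  3.9 -0.2] [1.2 1.7 0. ] 10.0 18.0
angle 47.5 radius 243.6 off-plane -0.1
[ 0.0009 -0.0019  0.0186]
```

play_rows --pt "-0.004 -0.0036 0 0 0 0 0.005" --pt "-0.004 -0.0034 0 0 0 0 0.005" --pt "0 0 0 0 0 0 0.005"

```text
clock: 18.3
position: [512.9, -123.1, 262.6]
ee_rot: [0.072, 0.704, -0.702, -0.086]
contact_force: [-2.2, 2.3, -2.5]
gripper_width: 9.5
```

```bash
python3 arc.py
python3 - <<'E'
from h import *
grab('scene','scene12.png');grab('side','side12.png')
I=cv2.imread('pics/scene12.png')[90:270,200:380];J=cv2.imread('pics/side12.png')[60:240,230:410]
cv2.imwrite('pics/c12.png',cv2.resize(np.hstack([I,J]),None,fx=2.2,fy=2.2,interpolation=cv2.INTER_CUBIC))
E
```

```text
[ 512.5 -123.   262.2] [-0.019  0.005 -1.   ] [-2.5  2.9 -2.8] [ 0.8  0.8 -0. ] 9.9 18.4
angle 50.1 radius 244.1 off-plane -0.1
[ 0.001  -0.002   0.0196]
```

View pics/c12.png

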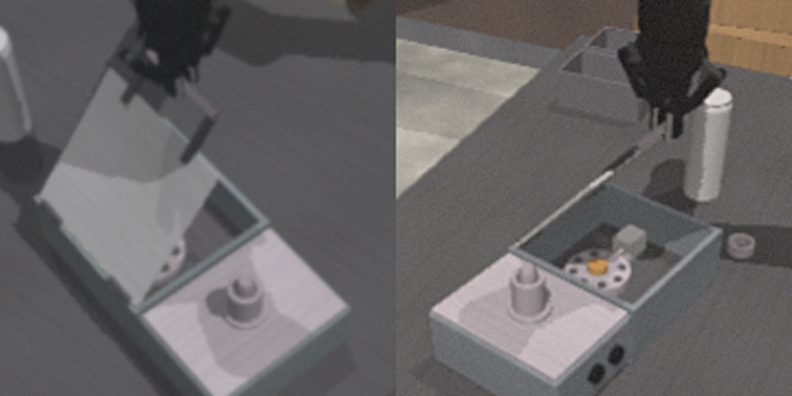

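```bash
python3 - <<'E'
from h import *
a=grab('scene');b=grab('side')
P,e=tri([(a,(299.5,171.8)),(b,(325.9,143.6))]);print(P.round(1),np.round(e,1))
xm=np.array([np.cos(np.radians(-12.7)),np.sin(np.radians(-12.7)),0])
h=np.array([426.7,-103.6,96.])+240*xm+[0,0,-6]
v=P-h;f=-(v@xm);print('plate corner: forward',f,'up',v[2],'angle',np.degrees(np.arctan2(v[2],f)),'r',np.hypot(f,v[2]),'y',v@np.cross([0,0,1],xm))
E
python3 arc.py
```

```text
[555.1 -37.1 229.2] [8.5 8.5]
plate corner: forward 129.3158051013774 up 139.16869406296584 angle 47.101706923007065 r 189.9750058723747 y 93.09561408228355
[ 512.  -122.9  261.8] [-0.02   0.006 -1.   ] [-2.2  2.9 -2. ] [ 0.8  0.6 -0.1] 9.7 18.7
angle 50.0 radius 244.1 off-plane -0.1
[ 0.001  -0.0019  0.0206]
```

```bash
python3 arc.py
python3 - <<'E'
from h import *
for i in range(8): get_image('wrist')
s=read_state();print(s['position'].round(1),s['joint_vel'].round(4),s['clock'])
E
python3 arc.py
```

```text
[ 511.9 -122.9  261.8] [-0.02   0.006 -1.   ] [-2.8  1.9 -2.3] [ 0.8  0.7 -0. ] 9.2 18.8
angle 50.0 radius 244.1 off-plane -0.1
[ 0.001  -0.0019  0.0207]
[ 511.9 -122.9  261.8] [-0.0008 -0.0009  0.0015  0.0004 -0.0027 -0.0016] 19.2
[ 511.9 -122.9  261.8] [-0.02   0.006 -1.   ] [-3.1  3.3 -2.2] [ 0.8  0.7 -0. ] 9.9 19.3
angle 50.0 radius 244.1 off-plane -0.1
[ 0.0009 -0.002   0.0209]
```

Still, gripped and at about 50°, so I'm handing in.

```bash
python3 -c "
from bench import job_done
print(job_done())"
```

```text
the job is handed in; nothing more can be done
None
```

The tall grey spacer is on the spindle and released, and the arm is holding the lid at about 50°. I handed the job in at about 19 s of the 56 s allowed. No verdict was reported.

- **Spacer:** it touched down at exactly the expected height with about 7 N of contact. I let go with the lid still shut, and the pictures after release and at the end both show it seated.
- **Lid:** gripped by the bar and lifted along its arc. The arm pose gives 50.0°, and it stayed still for the last 0.5 s with about 5 N at the wrist.
- **Bystanders:** I never touched the short spacer, the can, the spanner or the coloured look-alikes. I didn't measure their positions again at the end.

Two checks disagreed slightly:
- **Lid angle:** a rough camera fix on the lid's corner gave 47° instead of 50°. Its two rays missed by 8.5 mm, so I trust it less; both values are within the 43–57° window.
- **Handle radius:** the arm pose puts the grip about 4 mm too far from the hinge. That could be hinge-estimate error, or the bar sitting slightly off-centre in the pads.

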